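# Clear the jammed bottle from the paint-jar chute

### The arm

A 7-joint arm with a two-finger parallel gripper is mounted at the origin on the work surface. World frame = base frame: x ahead of the robot, y to its left, z up, the work surface at z = 0. Lengths are in m, angles in rad, forces in N, time in s.
With the tool pointing down it reaches from about 0.425 to 1.025 m from the base axis. Payload 9.4 kg.
Tool frame: the origin (TCP) lies at the very end of the fingers, on their centre line; the grasp point (between the pads) lies 19 mm behind it; z points along the fingers, x is the direction in which the jaws open and shut, and the axes are right-handed (so a half turn about z gives the same grasp; the last joint's range is limited). The gripper opens to 85 mm and grips with 20 to 120 N. Pads are 22 mm wide; open, the fingers measure 114 mm over their backs; the gripper's body (76 mm by 85 mm) begins 54 mm behind the grasp point. The pads swing forward as they close: fully open they stand 13 mm farther back than shut.
Start: joints at [1.16, 0.599, -0.003, 1.599, 0.002, 0.943, -0.08], TCP at [0.238, -0.685, 0.231] pointing down, gripper open.
Joint ranges: [-2.57, 2.57], [-0.35, 1.97], [-1.29, 1.29], [0.11, 2.56], [-1.05, 4.19], [0.11, 1.86], [-2.63, 2.63]. Speed limits (rad/s): [2.22, 2.22, 3.01, 3.01, 3.14, 3.14, 3.14].

### API

Orientations are given as a rotation vector (axis times angle).
In Python, from workcell import readout, vision, finish_job gives the robot as it stands.
- The arm moves only by the tool play_rows, never from a script. Its argument "steps" is one flat list of numbers, 4 for each row, row after row: the shift along the tool's x, y, z in mm, then the turn about the tool's z in rad. A call has 1 to 12 rows; each row shifts and turns the commanded pose from where the row before left it, along the tool's axes as they then stand; what a row does not reach is not made up. A row lasts 1/8 s, in which the tool goes at most 62.5 mm and 10.7 degrees, less where a joint would pass 70% of its speed; a pose out of reach is approached as far as the arm can. A call is refused whole if a number of a shift passes 62.5 or a number of a turn 0.188, either way. A call with a gripper value outside its range is refused whole. "grip" is the opening in per cent of the stroke, from 0 (shut) to 100 (fully open), set as the call begins (left out, the last holds). The fingers move at their own pace and stop on an object; "squeeze" is the grip in N (left out, the last holds). Time passes only in rows, so rows that do not move let the fingers close. It gives the time, the measured TCP pose, the force and the opening at its end, in the units of the state.
- readout.observe(): the state, without advancing time (a new reading comes with each control period).
- vision.grab_frame(name): name is "scene" or "top" or "wrist"; returns (picture, depth): 420x560x3 uint8, red, green, blue; 420x560 float32, m along the optical axis (not along the pixel's ray), 0 where there is no reading.
- vision.camera_info(name): a dict with "mtx" (3x3 intrinsics, pixels), "R" (3x3) and "t" (3): a world point X has camera coordinates R X + t. Camera axes: x right, y down, z forward; pixel columns grow to the right and rows downward; lengths in m; the calibration is good to about 2 mm. A picture is of the moment at which its call begins: read the wrist's pose just before it. camera_info takes no time and is no camera call; for the wrist camera it gives the pose at the moment of the call.
- finish_job(): hands the job in, once; it reports no verdict.
The state is a dict: "time_s": time; "qpos": joint angles; "joint_velocities": joint speeds; "joint_efforts": joint torques, N m; "tcp_pos": TCP position; "tool_rot": TCP orientation; "force": force on the tool from outside, world axes, zero at the start; "wrist_torque": the same for the moment, N m; "width": opening from 0.0 (shut) to 1.0 (fully open).
Only numpy, scipy, OpenCV 4.12 (cv2) and the standard library are available. Lean on these libraries where they do the work, as an engineer would, in place of code of your own. Each camera call takes 0.05 s, during which the arm holds its last target. There are 200 camera calls.

### The job

A tall bottle has been dropped upright into the sloping paint-jar chute and is stuck at the bridge board, holding back the jars lying behind it. Lift the bottle out so that the jars roll down under the board to the end stop, and stand it upright inside the wooden tray. Do not let the bottle tip over on the way, and leave the chute's jars in the chute.

Things in the scene. Friction and masses are not known exactly. Their poses are not given: they have to be found in the camera images.
- bottle: The jammed bottle: white body 52 mm dia, 92 mm tall, shoulder to 106 mm, black cap 28 mm dia from 106 to 150 mm (top). 0.3 kg. Origin: centre of its foot; z along its axis to the cap. It stands square on the chute's floor, so it leans 10 degrees towards the low end. A like bottle standing on the table is not part of the job.
- chute: Fixed plywood chute. Origin on the table under the bottle's foot; x uphill, y across, z up. Floor 50 mm up at the origin, rising 10 degrees to +x, from the end stop (x -125 mm) to +200. Inside width 68; walls 9 thick, 40 high. Bridge board across it 27 to 36 mm downhill of the origin, 54 to 86 mm above the floor: jars pass under it. It may lie left or right of the tray.
- jar_rear: The rear (uphill) of two equal paint jars lying across the chute behind the bottle: 46 mm dia, 62 mm long, 0.15 kg. Origin at its middle, y along its axis. They roll down by themselves once the bottle is gone; at rest against the front jar and the end stop this origin is about 59 mm downhill (-x) of the chute's origin.
- tray: Fixed shallow wooden tray, 200 (x) by 170 (y) mm outside, walls 8 thick and 25 high, floor 8 thick. Origin at the centre of its underside, on the table; z up. Two short jars (46 mm dia, 62 tall) stand in its +x half, near x = +50; the -x half (towards the robot) is empty, with room for the bottle around x = -45, y = 0.
Not all that is in view belongs to the job. Leave any purple look-alike of the jar_rear alone.

How it is judged:
By the outcome, as a careful person would: the job done as asked, in the order asked, and still so for the second after the job is handed in, with the robot touching nothing.
It also fails if it takes over 38 s, if anything falls off the work surface, if the arm or the gripper's body presses on something with over 40 N, if the wrist force passes 120 N, or if a joint passes its speed limit or range.

## Working session

There is one attempt and no reset: what is moved stays moved. The work goes in short steps, Python scripts to look and compute and a tool call to move; the robot and the scene stay as the last step left them, time stands still between calls to the robot, and variables do not carry over. Pictures are saved under pics/ and viewed, about 8 in all and at most 12, crops included, and the job is handed in when it is done.

Besides the shell and the picture viewer there is one more tool, called as a command line: name --argument value ..., lists and objects as JSON in quotes. play_rows: Moves the arm, as the interface text tells. Its arguments: {"type":"object","properties":{"steps":{"type":"array","items":{"type":"number"}},"grip":{"type":"number"},"squeeze":{"type":"number"}},"required":["steps"]}

```bash
mkdir -p pics; ls
cat > h.py <<'E'
import numpy as np, cv2
from workcell import readout, vision, finish_job
def cloud(n):
    c=vision.camera_info(n); im,d=vision.grab_frame(n)
    K,R,t=[np.array(c[k]) for k in("mtx","R","t")]
    v,u=np.mgrid[:420,:560]
    P=np.stack([(u-K[0,2])/K[0,0]*d,(v-K[1,2])/K[1,1]*d,d],-1)
    W=(P-t.ravel())@R
    W[d<=0]=np.nan
    return im,W,d
def save(n,im): cv2.imwrite("pics/"+n,im[...,::-1])
E
python3 - <<'E'
from h import *
s=readout.observe();print(s)
a,W,d=cloud("scene");b,W2,d2=cloud("top")
np.savez("v0.npz",a=a,W=W,b=b,W2=W2)
save("scene0.png",a);save("top0.png",b)
for n in("scene","top"):
    c=vision.camera_info(n);R=np.array(c["R"]);print(n,-R.T@np.array(c["t"]).ravel(),R[2],c["mtx"])
E
```

```text
pics
{'time_s': 0.0, 'qpos': array([ 1.16027977,  0.6001242 , -0.00256475,  1.60014479,  0.00178872,
        0.94289043, -0.0797994 ]), 'joint_velocities': array([-8.15977949e-04,  5.64988729e-04,  6.87559327e-04, -2.05202956e-04,
       -1.60836150e-03,  7.91802900e-05, -7.77892461e-04]), 'joint_efforts': array([ 2.64378132e-04, -7.76453519e+01,  1.56546045e+00, -2.58008945e+01,
        1.24258432e-02,  9.02393862e-03, -1.57327378e-05]), 'tcp_pos': array([ 0.23738973, -0.68452723,  0.23041198]), 'tool_rot': array([-2.55903594e+00,  1.82095566e+00,  2.10690031e-03]), 'force': array([-0.5427244 ,  0.15109118, -0.09826942]), 'wrist_torque': array([ 0.0373786 , -0.00629651,  0.00394214]), 'width': 0.9992081544261109}
scene [ 1.13637906 -0.36279254  0.53496112] [-0.68767098  0.49007155 -0.53566642] [[483.29319825   0.         279.64732505]
 [  0.         483.29319825 197.9742897 ]
 [  0.           0.           1.        ]]
top [0.3922278  0.03817796 1.01236852] [ 0.18135524 -0.00953793 -0.9833714 ] [[531.16340429   0.         275.20047356]
 [  0.         531.16340429 202.9974872 ]
 [  0.           0.           1.        ]]
```

View pics/scene0.png

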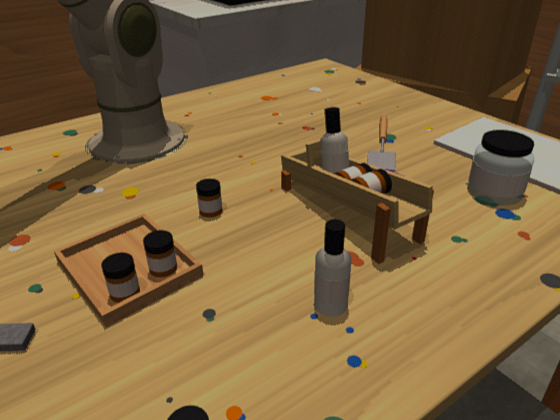

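View pics/top0.png

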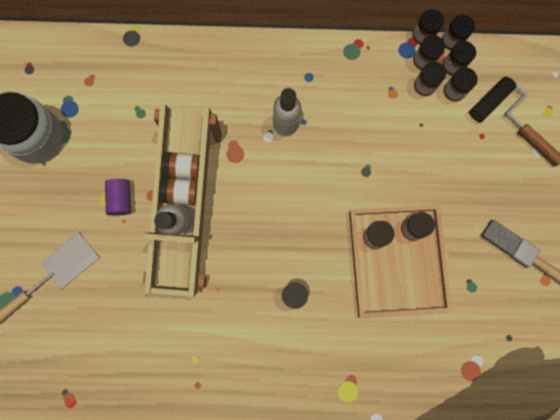

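The candidates for the bottle are the one in the chute (scene 335,140; top 168,220) and the free-standing look-alike (scene 332,280; top 288,110). I choose the one in the chute, downhill of the two lying jars. The purple can (top 118,197), the single jar (top 294,294) and the tray jars (top 378,234 and 418,226) stay untouched.

Run:
```python
from h import *
z=np.load("v0.npz");b,W,a,Ws=z["b"],z["W2"],z["a"],z["W"]
# bottle cap: cloud near top (168,220)
for nm,Wc,sl in(("top",W,np.s_[190:240,145:195]),("scene",Ws,np.s_[100:185,310:360])):
    P=Wc[sl].reshape(-1,3);P=P[P[:,2]>.06]
    mz=np.nanmax(P[:,2]);print(nm,"maxz",mz)
    for lo,hi in((.185,.25),(.16,.19),(.10,.145)):
        Q=P[(P[:,2]>lo)&(P[:,2]<hi)]
        if len(Q):print(lo,hi,len(Q),Q.mean(0).round(4),Q.min(0).round(4),Q.max(0).round(4))
# chute walls/floor heading: points 0.05..0.16 in chute region
P=W[100:302,140:225].reshape(-1,3);P=P[(P[:,2]>.02)&(P[:,2]<.15)]
r=cv2.minAreaRect(P[:,:2].astype(np.float32));print("chute",r,cv2.boxPoints(r).round(3).tolist())
for u,v in((185,120),(190,140),(195,140),(165,265),(185,265),(175,290),(155,265),(203,265),(160,140),(210,140),(160,237),(190,237)):print((u,v),W[v,u].round(4))
# tray
P=W[200:325,340:455].reshape(-1,3);T=P[(P[:,2]>.016)&(P[:,2]<.035)]
r=cv2.minAreaRect(T[:,:2].astype(np.float32));print("tray",r,cv2.boxPoints(r).round(3).tolist(),np.median(T[:,2]))
J=P[P[:,2]>.055];print("jars",J[J[:,1]>J[:,1].mean()].mean(0),J[J[:,1]<J[:,1].mean()].mean(0))
c=np.hstack([cv2.resize(b[180:310,130:230],None,fx=4,fy=4),cv2.resize(a[95:225,275:375],None,fx=4,fy=4)]);save("crop.png",c)
```

```text
top maxz 0.2015582559102711
0.185 0.25 268 [0.5124 0.2025 0.1966] [0.4992 0.1894 0.1857] [0.5273 0.216  0.2016]
0.16 0.19 60 [0.5178 0.1927 0.1744] [0.5017 0.1892 0.16  ] [0.5319 0.2017 0.1887]
0.1 0.145 781 [0.5248 0.1995 0.1226] [0.4895 0.1636 0.1   ] [0.5798 0.2482 0.1449]
scene maxz 0.20079928389303475
0.185 0.25 153 [0.5182 0.1981 0.1935] [0.4992 0.1884 0.1851] [0.5283 0.215  0.2008]
0.16 0.19 240 [0.523  0.1962 0.175 ] [0.5078 0.1878 0.1603] [0.5319 0.2148 0.1898]
0.1 0.145 1123 [0.5471 0.1849 0.1169] [0.4863 0.1541 0.1   ] [0.6347 0.2252 0.1449]
chute ((0.5678597092628479, 0.2023075819015503), (0.11171787977218628, 0.33681291341781616), 86.62759399414062) [[0.3959999978542328, 0.15600000321865082], [0.7329999804496765, 0.13699999451637268], [0.7390000224113464, 0.24799999594688416], [0.40299999713897705, 0.2680000066757202]]
(185, 120) [0.7146 0.1978 0.0807]
(190, 140) [0.6787 0.1877 0.0744]
(195, 140) [0.6789 0.1785 0.0747]
(165, 265) [0.4525 0.2276 0.034 ]
(185, 265) [0.4531 0.1906 0.0374]
(175, 290) [0.4074 0.2025 0.0591]
(155, 265) [0.4514 0.2436 0.0448]
(203, 265) [0.4561 0.1623 0.0013]
(160, 140) [0.6654 0.234  0.1133]
(210, 140) [ 0.7029  0.1603 -0.0015]
(160, 237) [0.4927 0.22   0.1305]
(190, 237) [0.4939 0.1703 0.1301]
tray ((0.47419705986976624, -0.2072591483592987), (0.20068912208080292, 0.17165790498256683), 4.77548360824585) [[0.367000013589859, -0.12999999523162842], [0.38100001215934753, -0.3009999990463257], [0.5809999704360962, -0.2840000092983246], [0.5669999718666077, -0.11299999803304672]] 0.02409906203507113
jars [ 0.51674629 -0.16157501  0.06917711] [ 0.53411791 -0.23387014  0.06891616]
```

View pics/crop.png

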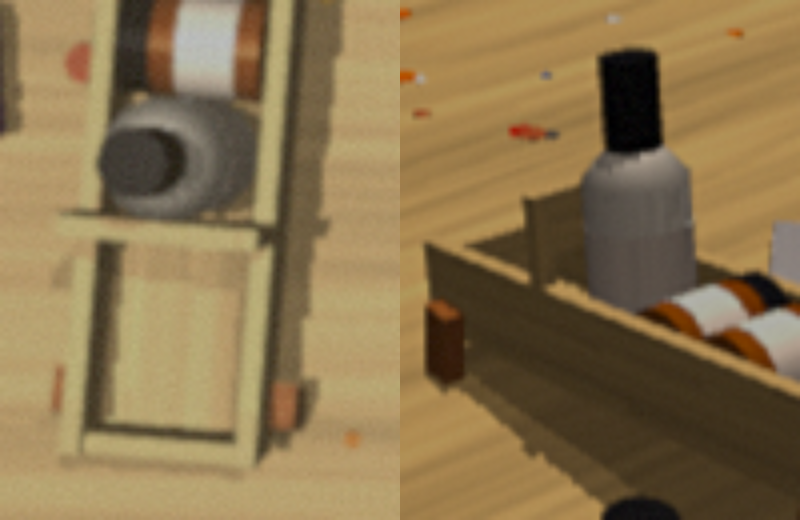

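The crop shows the white bottle with its black cap against the bridge board, with the lying jar behind it, so the choice is right. The cap top is at about (0.511, 0.203, 0.199), which fits the expected 0.198 height. The chute heading is about -3.2°. I will grip the cap with the jaws across the chute.

play_rows --steps '[0, 0, 0, 0.13, 0, 0, 0, 0.13, 0, 0, 0, 0.13, -43, -35, 0, 0, -43, -35, 0, 0, -43, -35, 0, 0, -43, -35, 0, 0, -43, -35, 0, 0, -43, -35, 0, 0, -43, -35, 0, 0]' --grip 100 --squeeze 60

```text
time_s: 1.35
tcp_pos: [0.5, -0.3967, 0.231]
tool_rot: [2.158, -2.283, -0.001]
force: [1.0, -0.4, -0.3]
width: 1.0
```

play_rows --steps '[-54, 2, 0, 0, -54, 2, 0, 0, -54, 2, 0, 0, -54, 2, 0, 0, -54, 2, 0, 0, -54, 2, 0, 0, -54, 2, 0, 0, -54, 2, 0, 0, -54, 2, 0, 0, -54, 0, 0, 0, -54, 0, 0, 0, 0, 0, 0, 0]'

```text
time_s: 2.85
tcp_pos: [0.5139, 0.2009, 0.2308]
tool_rot: [-2.165, 2.275, 0.002]
force: [0.2, -0.5, 0.6]
width: 1.001
```

Run:
```python
from h import *
from scipy.spatial.transform import Rotation as Ro
s=readout.observe();p=s["tcp_pos"];R=Ro.from_rotvec(s["tool_rot"]).as_matrix()
print(s["time_s"],p,R.round(3).tolist())
im,W,d=cloud("wrist");save("w1.png",im)
m=(np.abs(W[...,:2]-[.512,.2025]).max(-1)<.045)&(W[...,2]>.155)&(W[...,2]<.21)
Q=W[m];print(len(Q))
for lo in(.155,.165,.175,.185,.194):
    q=Q[(Q[:,2]>lo)&(Q[:,2]<lo+.01)]
    if len(q):print(lo,len(q),q.mean(0).round(4),q.min(0).round(4),q.max(0).round(4))
```

```text
2.85 [0.51386489 0.20086916 0.2308404 ] [[-0.049, -0.999, -0.0], [-0.999, 0.049, 0.002], [-0.002, 0.0, -1.0]]
3647
0.155 445 [0.5302 0.2019 0.1587] [0.5185 0.1884 0.155 ] [0.5368 0.2169 0.165 ]
0.165 328 [0.5277 0.202  0.1702] [0.5181 0.189  0.1651] [0.5319 0.2166 0.175 ]
0.175 379 [0.5259 0.2022 0.1801] [0.5159 0.189  0.175 ] [0.5299 0.2167 0.185 ]
0.185 439 [0.5237 0.2023 0.1902] [0.4983 0.1891 0.185 ] [0.5284 0.2169 0.195 ]
0.194 2102 [0.5136 0.2031 0.1978] [0.4983 0.1895 0.194 ] [0.527  0.2167 0.2013]
```

View pics/w1.png

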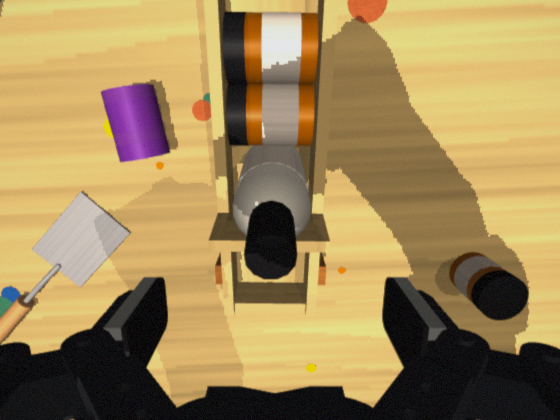

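The wrist picture shows the cap centred at (270,240) with the fingers on both sides of it. It is about 3 mm uphill and 2 mm to the left of the TCP at grasp height. Descending.

play_rows --steps '[-2, -3, 20, 0, 0, 0, 20, 0, 0, 0, 20, 0, 0, 0, 18, 0, 0, 0, 0, 0, 0, 0, 0, 0]'

```text
time_s: 3.65
tcp_pos: [0.5178, 0.1968, 0.1538]
tool_rot: [-2.157, 2.284, -0.001]
force: [0.6, -0.5, 0.4]
width: 0.995
```

play_rows --steps '[0, 0, 0, 0, 0, 0, 0, 0, 0, 0, 0, 0, 0, 0, 0, 0, 0, 0, 0, 0, 0, 0, 0, 0, 0, 0, 0, 0]' --grip 0 --squeeze 60

```text
time_s: 4.53
tcp_pos: [0.5179, 0.1991, 0.154]
tool_rot: [-2.158, 2.28, 0.0]
force: [-1.6, 3.4, 6.5]
width: 0.313
```

play_rows --steps '[0, 1, -6, 0, 0, 2, -10, 0, 0, 3, -15, 0, 0, 3, -15, 0, 0, 3, -15, 0, 0, 3, -15, 0, 0, 3, -15, 0, 0, 3, -15, 0, 0, 0, 0, 0]'

```text
time_s: 5.65
tcp_pos: [0.4962, 0.1991, 0.2603]
tool_rot: [-2.158, 2.282, 0.0]
force: [-0.0, -0.1, -3.6]
width: 0.312
```

Run:
```python
from h import *
im,W,d=cloud("scene");im2,_,_=cloud("wrist")
save("s2.png",np.hstack([cv2.resize(im[40:300,200:460],(400,400)),cv2.resize(im2,(400,300))[:,:] if 0 else cv2.copyMakeBorder(cv2.resize(im2,(400,300)),0,100,0,0,0)]))
```

```text
(no output)
```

View pics/s2.png

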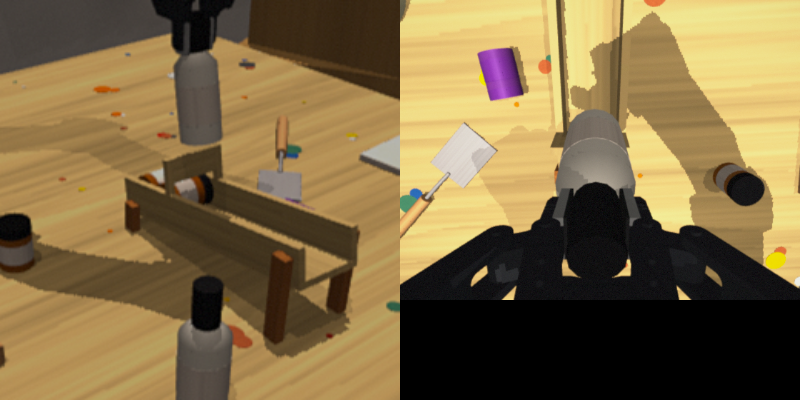

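The pictures show the bottle hanging clear of the board and the jars already under it. Carrying it to the tray now.

play_rows --steps '[5, 0, -15, 0, 15, 2, -15, 0, 30, 5, 0, 0, 45, 7, 0, 0, 50, 7, 0, 0, 55, 8, 0, 0, 55, 8, 0, 0, 50, 7, 0, 0, 45, 7, 0, 0, 35, 6, 0, 0, 20, 4, 0, 0, 6, 0, 0, 0]'

```text
time_s: 7.25
tcp_pos: [0.4115, -0.2098, 0.2901]
tool_rot: [-2.154, 2.286, -0.001]
force: [0.1, 0.0, -2.8]
width: 0.313
```

play_rows --steps '[0, 0, 20, 0, 0, 0, 25, 0, 0, 0, 30, 0, 0, 0, 30, 0, 0, 0, 25, 0, 0, 0, 10, 0, 0, 0, 0, 0, 0, 0, 0, 0]'

```text
time_s: 8.25
tcp_pos: [0.4131, -0.2082, 0.1501]
tool_rot: [-2.158, 2.282, -0.002]
force: [0.6, 0.4, -3.7]
width: 0.314
```

Run:
```python
from h import *
s=readout.observe();print(s["tcp_pos"],s["force"])
im,W,d=cloud("scene");im2,W2,_=cloud("top")
save("s3.png",np.hstack([cv2.resize(im[190:330,30:230],(560,392)),cv2.resize(im2[100:310,140:225],(238,392) if 0 else (159,392))]))
P=W[190:330,30:230].reshape(-1,3)
t=np.array([.474,-.207]);
P=P[(np.abs(P[:,:2]-[.43,-.21]).max(-1)<.06)&(P[:,2]>.033)&(P[:,2]<.3)]
for lo in np.arange(.03,.15,.012):
    q=P[(P[:,2]>lo)&(P[:,2]<lo+.012)]
    if len(q):print(round(lo,3),len(q),q.min(0).round(3),q.max(0).round(3))
```

```text
[ 0.41311723 -0.20816743  0.15012168] [ 0.62848246  0.40290931 -3.66403095]
0.042 75 [ 0.425 -0.234  0.048] [ 0.458 -0.182  0.054]
0.054 217 [ 0.428 -0.234  0.054] [ 0.459 -0.183  0.066]
0.066 213 [ 0.425 -0.234  0.066] [ 0.456 -0.183  0.078]
0.078 223 [ 0.422 -0.234  0.078] [ 0.455 -0.183  0.09 ]
0.09 239 [ 0.419 -0.234  0.09 ] [ 0.452 -0.182  0.102]
0.102 230 [ 0.419 -0.234  0.102] [ 0.449 -0.182  0.114]
0.114 239 [ 0.414 -0.234  0.114] [ 0.448 -0.184  0.126]
0.126 216 [ 0.414 -0.234  0.126] [ 0.445 -0.187  0.138]
0.138 57 [ 0.42  -0.232  0.138] [ 0.443 -0.204  0.143]
```

View pics/s3.png

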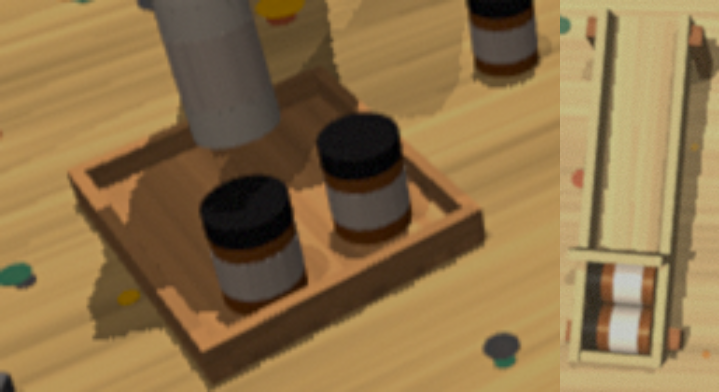

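The right-hand crop shows both jars at the end stop. The left-hand one shows the bottle over the empty half of the tray, still leaning about 10°. The low edge of the foot should touch in about 33 mm. I lower gently to contact.

play_rows --steps '[0, 0, 14, 0, 0, 0, 12, 0, 0, 0, 4, 0, 0, 0, 1, 0, 0, 0, 1, 0, 0, 0, 0, 0]' --squeeze 40

```text
time_s: 9.1
tcp_pos: [0.4127, -0.2081, 0.1174]
tool_rot: [-2.158, 2.283, -0.0]
force: [0.0, 0.0, -2.8]
width: 0.316
```

play_rows --steps '[0, 0, 1, 0, 0, 0, 1, 0, 0, 0, 0, 0]'

```text
time_s: 9.48
tcp_pos: [0.413, -0.2082, 0.1158]
tool_rot: [-2.158, 2.283, -0.001]
force: [-0.6, 1.0, 5.7]
width: 0.318
```

Contact: the force went from -2.8 to +5.7 N. With a light squeeze I now move the cap uphill so the bottle rights itself about its edge.

play_rows --steps '[0, 0, 0, 0, 0, -2, 0, 0, 0, -2, 0, 0, 0, -2, 0, 0, 0, -2, 0, 0, 0, -2, 0, 0, 0, -2, 0, 0, 0, 0, 0, 0]' --squeeze 20

```text
time_s: 10.48
tcp_pos: [0.4244, -0.2087, 0.1153]
tool_rot: [2.158, -2.283, -0.001]
force: [-3.0, 0.4, 4.2]
width: 0.313
```

```bash
cat > tilt.py <<'E'
from h import *
im,W,d=cloud("scene")
P=W[170:330,30:230].reshape(-1,3)
P=P[(np.abs(P[:,:2]-[.43,-.21]).max(-1)<.06)&(P[:,2]>.033)&(P[:,2]<.09)]
for lo in np.arange(.02,.09,.012):
    q=P[(P[:,2]>lo)&(P[:,2]<lo+.012)]
    if len(q)>20:print(round(lo,3),len(q),q.min(0).round(3),np.percentile(q,97,axis=0).round(4))
E
python3 tilt.py
```

```text
0.032 180 [ 0.429 -0.235  0.033] [ 0.4586 -0.1876  0.0436]
0.044 205 [ 0.429 -0.235  0.044] [ 0.4571 -0.1867  0.0554]
0.056 209 [ 0.426 -0.235  0.056] [ 0.4564 -0.1877  0.0676]
0.068 213 [ 0.425 -0.235  0.068] [ 0.4547 -0.1864  0.0795]
0.08 188 [ 0.42  -0.235  0.08 ] [ 0.4538 -0.1871  0.0896]
```

The tilt is down to about 5.7° and it is pivoting without sliding. Continuing.

play_rows --steps '[0, -2, 0, 0, 0, -2, 0, 0, 0, -2, 0, 0, 0, -2, 0, 0, 0, -2, 1, 0, 0, 0, 0, 0]'

```text
time_s: 11.28
tcp_pos: [0.4358, -0.2094, 0.1147]
tool_rot: [-2.158, 2.282, -0.003]
force: [-2.5, 1.5, 9.1]
width: 0.319
```

```bash
python3 tilt.py
```

```text
0.032 176 [ 0.44  -0.236  0.033] [ 0.467  -0.1884  0.0438]
0.044 197 [ 0.438 -0.236  0.044] [ 0.4664 -0.1889  0.0555]
0.056 208 [ 0.436 -0.236  0.056] [ 0.4658 -0.1872  0.0676]
0.068 213 [ 0.435 -0.236  0.068] [ 0.4645 -0.1882  0.0795]
0.08 187 [ 0.432 -0.236  0.08 ] [ 0.4636 -0.1878  0.0896]
```

The foot slid a few mm and the tilt is about 4°, so it will settle flat. There is 27 mm of room to the jars. Releasing gently.

play_rows --steps '[0, 0, 0, 0, 0, 0, 0, 0, 0, 0, 0, 0, 0, 0, 0, 0]' --grip 38

```text
time_s: 11.82
tcp_pos: [0.4347, -0.2094, 0.1142]
tool_rot: [-2.158, 2.283, -0.0]
force: [0.7, 0.2, -0.7]
width: 0.381
```

play_rows --steps '[0, 0, 0, 0, 0, 0, 0, 0, 0, 0, 0, 0, 0, 0, 0, 0, 0, 0, 0, 0, 0, 0, 0, 0]' --grip 100

```text
time_s: 12.58
tcp_pos: [0.4345, -0.2093, 0.1143]
tool_rot: [2.158, -2.283, -0.0]
force: [-0.4, -0.1, 0.4]
width: 1.002
```

play_rows --steps '[0, 0, -10, 0, 0, 0, -20, 0, 0, 0, -30, 0, 0, 0, -40, 0, 0, 0, -40, 0, 0, 0, -20, 0, 0, 0, 0, 0]'

```text
time_s: 13.45
tcp_pos: [0.4351, -0.2095, 0.2761]
tool_rot: [-2.157, 2.282, -0.005]
force: [0.5, 0.6, 0.2]
width: 0.998
```

```bash
python3 tilt.py
python3 - <<'E'
from h import *
im,W,d=cloud("scene");im2,W2,_=cloud("top")
save("s4.png",np.hstack([cv2.resize(im,(440,330)),cv2.resize(im2,None,fx=330/420,fy=330/420)[:,100:440]]))
P=W[100:330,30:260].reshape(-1,3)
q=P[(np.abs(P[:,:2]-[.44,-.21]).max(-1)<.06)&(P[:,2]>.12)&(P[:,2]<.17)];print(q.min(0),q.max(0))
b=np.array([(W2[130:315,130:230][...,i]) for i in range(3)])
m=(im2.astype(int).min(-1)>150)
s=np.s_[240:300,140:210];Q=W2[s][m[s]&(W2[s][...,2]>.04)];print(len(Q),Q.mean(0))
E
```

```text
0.032 151 [ 0.439 -0.236  0.033] [ 0.4709 -0.1888  0.0438]
0.044 193 [ 0.443 -0.236  0.044] [ 0.4709 -0.1885  0.0555]
0.056 200 [ 0.444 -0.236  0.056] [ 0.4706 -0.1874  0.0676]
0.068 212 [ 0.443 -0.236  0.068] [ 0.4707 -0.1893  0.0796]
0.08 165 [ 0.439 -0.236  0.08 ] [ 0.4707 -0.1889  0.0894]
[ 0.43081118 -0.22452666  0.12010849] [ 0.45977859 -0.19634739  0.15906935]
495 [0.44952177 0.20216642 0.07863143]
```

View pics/s4.png

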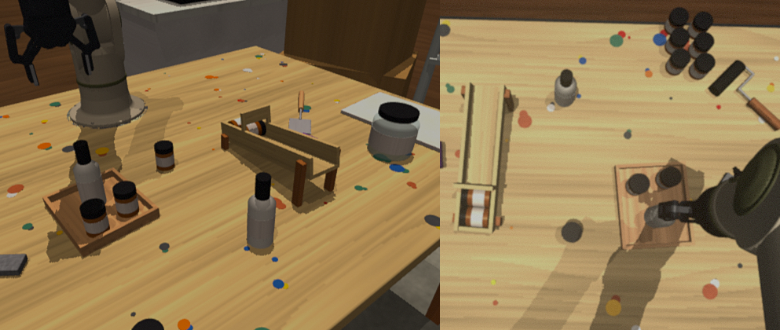

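The bottle stands vertical: its side stays at x = 0.4707 to 0.4709 over its height, and its top is at 0.159 m against an expected 0.158. It is inside the tray. Both jars are at the end stop, and the gripper is clear.

```bash
python3 -c "
from workcell import finish_job
print(finish_job())"
```

```text
the job is handed in; nothing more can be done
None
```

The bottle is out of the chute and standing upright in the empty half of the tray. Both chute jars have rolled down under the board to the end stop. I handed the job in at about 13.5 s of the 38 s allowed; no verdict is reported.

**How it was done:** I gripped the bottle by its cap with the jaws across the chute and lifted it along its 10° lean. I then carried it over the tray and lowered it until the foot touched. Moving the cap back took out part of the lean, and the last 4° or so went when I let go.

**Last checks:**
- **Bottle:** it is vertical to within the measurement, with its top at 0.159 m (0.158 expected). It stands at about (0.445, -0.21), some 20 mm from the tray jars.
- **Chute jars:** both lie in the chute, stacked against the end stop in the top view.
- **Gripper:** it is open and held well above the bottle.
- **Other objects:** none had visibly moved in the last pictures. The purple can was just outside the last top picture; it had not moved in the picture after the lift, and the arm did not go near it again.

**What did not go as planned:** the foot slid about 8 mm on the tray floor while I was righting the bottle. Nothing failed or disagreed in the checks. The highest force I saw at the end of a move was about 9 N.

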